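# Open the weighing enclosure to its working height

### The arm

A 6-joint arm with a two-finger parallel gripper is mounted at the origin on the work surface. World frame = base frame: x ahead of the robot, y to its left, z up, the work surface at z = 0. Lengths are in m, angles in rad, forces in N, time in s.
With the tool pointing down it reaches from about 0.425 to 0.95 m from the base axis. Payload 3.5 kg.
Tool frame: the origin (TCP) lies at the very end of the fingers, on their centre line; the grasp point (between the pads) lies 19 mm behind it; z points along the fingers, y is the direction in which the jaws open and shut (so a half turn about z gives the same grasp; the last joint's range is limited). The gripper opens to 85 mm and grips with 20 to 120 N. Pads are 22 mm wide; open, the fingers measure 114 mm over their backs; the gripper's body (76 mm by 85 mm) begins 54 mm behind the grasp point. The pads swing forward as they close: fully open they stand 13 mm farther back than shut.
Start: joints at [-1.376, 0.286, 1.577, -0, 1.279, -0.15], TCP at [0.228, -0.635, 0.194] pointing down, gripper open.
Joint ranges: [-2.77, 2.77], [-0.9, 2.22], [0.21, 2.48], [-1.53, 4.67], [0.24, 2.81], [-2.84, 2.84]. Speed limits (rad/s): [2.79, 2.79, 3.14, 3.14, 3.14, 3.14].

### API

Orientations are given as a unit quaternion [x, y, z, w].
In Python, from plant import get_state, read_camera, get_calibration, ticket, search_frame, cut_out, pinpoint gives the robot as it stands.
- The arm moves only by the tool move_arm, never from a script. Its argument "plan" is a list that holds one entry, the list of rows, each a list of 7 numbers: the turn, a rotation vector about the tool's x, y, z in degrees, then the shift along the tool's x, y, z in m, then the finger opening in m, from 0 to 0.0854. In form: [[[ax, ay, az, x, y, z, hand], ...]]. A call has exactly 5 rows; each row is the pose to reach, as a shift and turn from the pose measured when the call began, along the tool's axes at that moment; what a row does not reach only later rows make up. A row lasts 1/8 s, in which the tool goes at most 62.5 mm and 10.7 degrees, less where a joint would pass 70% of its speed; a pose out of reach is approached as far as the arm can. A call with a gripper value outside its range is refused whole. The fingers move at their own pace and stop on an object; "force" is the grip in N (left out, the last holds). Time passes only in rows, so rows that repeat a pose let the fingers close, or fill a call up. It gives the time, the measured TCP pose, the force and the opening at its end, in the units of the state.
- get_state(): the state, without advancing time (a new reading comes with each control period).
- read_camera(name): name is "scene" or "side" or "wrist"; returns the picture (480x640x3 uint8, red, green, blue); there is no depth.
- get_calibration(name): a dict with "mtx" (3x3 intrinsics, pixels), "extrinsics" (4x4, takes a point from camera to world coordinates); the wrist camera has in their place "hand_eye" (4x4, takes a point from camera to tool coordinates, whose origin is the TCP and whose axes are the flange's). Camera axes: x right, y up, looking along -z (the intrinsics and any distortion apply to the point x, -y, -z); pixel columns grow to the right and rows downward; lengths in m; the calibration is good to about 2 mm. A picture is of the moment at which its call begins: read the wrist's pose just before it. get_calibration takes no time and is no camera call.
- ticket.sign_off(): hands the job in, once; it reports no verdict.
Trained networks look in the newest picture that a camera, given by its name, has taken for a name from the list of things; names that differ only in an ending like _2 or _b are one class to them, and where a whole thing is asked for, a point or a joint stands for the part that bears it (a point fixed in the world has none). Each returns a list of dicts, best first, with "p" (0 to 1); they miss things now and then, are a little off and sometimes report something else, mostly with a low value. They report only what shows in the picture. A call takes as long as a camera call.
- search_frame(camera, query): "centre" ([column, row] in pixels, amid what is visible of it).
- cut_out(camera, query): "pixels" (480x640 bool, what is visible of it) and "centre" ([column, row] in pixels, amid what is visible of it).
- pinpoint(camera, query): "centre" ([column, row] in pixels: a listed point, or the origin of a listed thing).
The state is a dict: "time": time; "qpos": joint angles; "dq": joint speeds; "joint_efforts": joint torques, N m; "eef_pos": TCP position; "tcp_rot": TCP orientation; "contact_force": force on the tool from outside, world axes, zero at the start; "wrist_torque": the same for the moment, N m; "opening": opening from 0.0 (shut) to 1.0 (fully open).
Only numpy, scipy, OpenCV 4.12 (cv2) and the standard library are available. Lean on these libraries where they do the work, as an engineer would, in place of code of your own. Each camera call takes 0.05 s, during which the arm holds its last target.

### The job

Make the weighing enclosure ready for work: first press the green airflow button on its control module, then, with the fingers under the blue lip, push the sliding sash up until the lip is level with the two red pointers on the posts, and leave it standing there. Touch and push only: do not pinch the lip, and do not lift or disturb the bottles, jars and other things on the bench and in the enclosure.

Things in the scene. Friction and masses are not known exactly. Their poses are not given: they have to be found in the camera images.
- hood: clear weighing enclosure with aluminium posts, fixed, 460 mm wide, 310 deep, on a 55 mm granite slab. Origin on the bench straight below the middle of the sash lip's nose; x level into the enclosure, y to its left along the lip, z up. Posts at y = +-217 mm, 26 wide, 655 high, front faces at x = 20. Below the lip there is only bench in front of the slab, x = 12. Control module: y = -230 to -380, x = -110 to 110, 60 high; behind it the blower, 200 high
- lip (a point): blue finger lip along the foot of the sash (the clear sliding window), 404 mm long. Origin at the middle of its rounded front nose, on the centre line: a bar of 16 mm diameter along y, so the underside is 8 mm lower. The lip, 16 mm thick, runs back level to the pane, whose front face is at x = 31 mm. 130 mm above the bench when shut; a black strip lies on top of it
- sash (a joint): height of the sash above shut, m, 0 to 0.24, growing upward; starts between 0 and 0.045. Counterweighted: it stays wherever it is left, goes up under a steady push of 3 to 8 N and does not spring back
- pointers: two red pointers at one height on the two front posts, marking the working height, 240 to 300 mm above the bench. Origin half-way between them, in line with the lip's nose: the lip is level when its origin is at this height. Blades 6 mm thick, 16 wide, at y = +-217 mm just beyond the ends of the lip, reaching 2 mm in front of the nose's centre line
- airflow (a joint): travel of the green airflow push button, m, 0 up to 0.006 fully down; a spring brings it up again; fully down takes 4.5 N, it counts as pressed from 0.004
- airflow_top (a point): middle of the top face of the round green airflow button, 30 mm across, on top of the white control module at the right of the enclosure; it is pressed straight down. It is the only push button there
- beaker: loose glass beaker, 60 mm wide, 75 mm high, standing inside the enclosure on its floor, right of the balance; origin at the centre of its underside
- sample_jar: loose small amber jar with white cap, 52 mm wide, 70 mm high, inside the enclosure on its floor, left of the balance; origin at the centre of its underside
- amber_bottle: loose amber bottle, 72 mm wide, 165 mm high, on the bench, left of the enclosure or in front of the control module; origin at the centre of its underside
- white_bottle: loose white bottle, 72 mm wide, 160 mm high, on the bench, left of the enclosure or in front of the control module; origin at the centre of its underside
- reagent_jar: loose white jar with blue cap, 72 mm wide, 110 mm high, on the bench, left of the enclosure or in front of the control module; origin at the centre of its underside
- tip_box: loose pipette-tip box, blue with a clear cover, 85 x 120 x 62 mm high, on the bench in front and to the left of the enclosure; origin at the centre of its underside
- spatula: loose steel lab spatula with black grip, 170 mm long, 12 wide, 8 high, lying on the bench in front of the enclosure; origin on the bench below its middle, lying along its x

How it is judged:
On the way, in this order (a step that is already met when the one before it is completed fails the run):
1. the airflow button is pressed, with the sash not yet moved (value of joint airflow above 0.004 m and distance of lip from where it was at the start of the episode below 0.01 m), for 0.05 s.
2. the fingers push the sash up, touching the lip from below ((contact force between the fingers and lip_nose above 1 N or contact force between the fingers and lip_bar above 1 N) and distance of lip from where it was at the start of the episode above 0.02 m and z of lip in the frame of pointers below -0.015 m), for 0.05 s.
3. the lip is level with the red pointers (within 10 mm) (z of lip in the frame of pointers between -0.01 and 0.01 m), for 0.2 s.
At the end, for the whole second after the job is handed in: The middle of the lip's nose is within 10 mm of the pointers' height, the sash stands still by itself, and every loose thing is within 25 mm of where it was (all of step 3 and velocity of joint sash between -0.005 and 0.005 m/s and distance of each of beaker, sample_jar, amber_bottle, white_bottle, reagent_jar, tip_box, spatula from where it was at the start of the episode below 0.025 m); the robot touches nothing.
It fails at once if the lip is pinched: fingers on its top strip and on the lip below at the same time ((contact force between the fingers and lip_nose above 1 N or contact force between the fingers and lip_bar above 1 N) and contact force between the fingers and lip_top above 1 N).
It fails at once if a loose thing is lifted, carried or pushed more than 25 mm (distance of any of beaker, sample_jar, amber_bottle, white_bottle, reagent_jar, tip_box, spatula from where it was at the start of the episode above 0.025 m).
It fails at once if a loose thing is knocked over (angle between any of beaker, sample_jar, amber_bottle, white_bottle, reagent_jar, tip_box's own z axis and vertical above 0.5 rad).
It also fails if it takes over 48 s, if anything falls off the work surface, if the arm or the gripper's body presses on something with over 40 N, if the wrist force passes 120 N, or if a joint passes its speed limit or range.

## Working session

There is one attempt and no reset: what is moved stays moved. The work goes in short steps, Python scripts to look and compute and a tool call to move; the robot and the scene stay as the last step left them, time stands still between calls to the robot, and variables do not carry over. Pictures are saved under pics/ and viewed, and the job is handed in when it is done.

Besides the shell and the picture viewer there is one more tool, called by a JSON object that holds its "op" and its "data", one argument or row to a line. move_arm: Moves the arm, as the interface text tells. Its arguments: {"type":"object","properties":{"plan":{"type":"array","items":{"type":"array","items":{"type":"array","items":{"type":"number"}}}},"force":{"type":"number"}},"required":["plan"]}

```bash
ls; mkdir -p pics; python3 - <<'E'
from plant import *
import cv2,numpy as np
s=get_state();print(s)
for n in("scene","side","wrist"):
    im=read_camera(n);cv2.imwrite(f"pics/{n}0.png",im[:,:,::-1])
    c=get_calibration(n);print(n,{k:np.round(v,4).tolist() if not isinstance(v,str) else v for k,v in c.items()})
    for q in("lip","pointers","airflow_top","hood"):
        try:print(q,[(np.round(d["centre"],1).tolist(),round(d["p"],2)) for d in pinpoint(n,q)][:3])
        except Exception as e:print(q,e)
print(get_state()["time"])
E
```

```text
pics
{'time': 0.0, 'qpos': array([-1.37598229e+00,  2.87202392e-01,  1.57819766e+00, -8.56637087e-06,
        1.27858015e+00, -1.50001799e-01]), 'dq': array([ 1.39786147e-04, -7.10939714e-04,  9.51130704e-04, -6.62389086e-05,
        1.37016105e-03,  8.36372567e-05]), 'joint_efforts': array([-3.14700328e-04, -4.05981302e+01, -2.92625356e+01, -1.87594892e-04,
        5.82937835e-03,  1.23159968e-06]), 'eef_pos': array([ 0.22804365, -0.63451623,  0.1930116 ]), 'tcp_rot': array([ 9.85173619e-01,  1.71556160e-01, -3.08447203e-05, -1.19338297e-03]), 'contact_force': array([-0.18593664,  0.51236582,  0.68817493]), 'wrist_torque': array([ 0.01699894,  0.03384341, -0.00830744]), 'opening': 0.9988558982405034}
scene {'mtx': [[532.23, 0.0, 316.9371], [0.0, 532.23, 240.305], [0.0, 0.0, 1.0]], 'extrinsics': [[0.9918, -0.1235, 0.0324, 0.6007], [0.1275, 0.9432, -0.3068, -0.2787], [0.0073, 0.3084, 0.9512, 1.2912], [0.0, 0.0, 0.0, 1.0]]}
lip [([333.4, 271.7], 0.62), ([361.6, 181.3], 0.56)]
pointers [([331.0, 270.2], 0.34)]
airflow_top [([274.5, 423.7], 0.46)]
hood []
side {'mtx': [[613.7624, 0.0, 312.0181], [0.0, 613.7624, 243.7288], [0.0, 0.0, 1.0]], 'extrinsics': [[-0.9994, 0.0088, -0.0346, 0.5096], [-0.0328, -0.608, 0.7933, 1.0351], [-0.014, 0.7939, 0.6079, 0.937], [0.0, 0.0, 0.0, 1.0]]}
lip [([287.0, 238.4], 0.98)]
pointers []
airflow_top [([330.8, 190.1], 0.49)]
hood [([290.5, 295.9], 0.85)]
wrist {'mtx': [[353.7099, 0.0, 318.0173], [0.0, 353.7099, 241.9777], [0.0, 0.0, 1.0]], 'hand_eye': [[0.0004, 0.9636, 0.2673, 0.0678], [1.0, -0.0003, -0.0007, -0.0009], [-0.0006, 0.2673, -0.9636, -0.1798], [0.0, 0.0, 0.0, 1.0]]}
lip []
pointers []
airflow_top []
hood []
0.75
```

View pics/scene0.png

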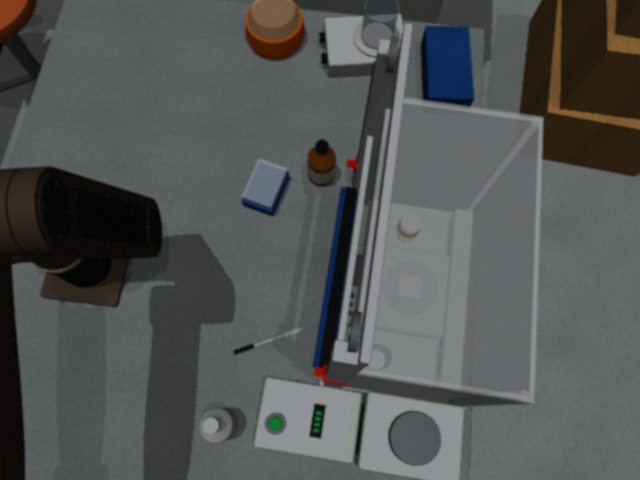

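View pics/side0.png

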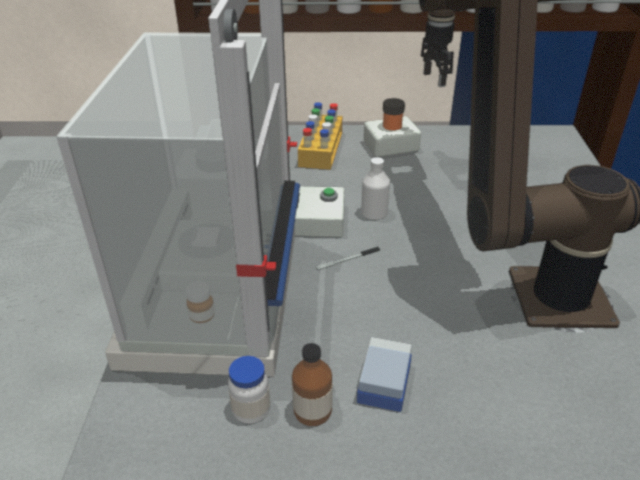

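View pics/wrist0.png

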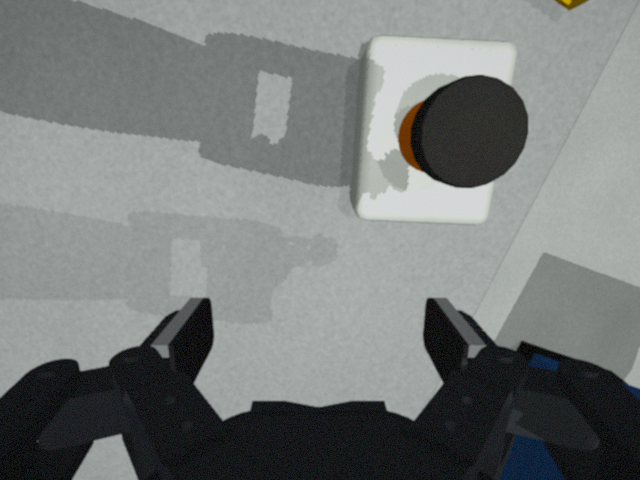

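```bash
python3 - <<'E'
import cv2,numpy as np
a=cv2.imread("pics/side0.png");b=cv2.imread("pics/scene0.png")
def crop(im,x0,x1,y0,y1,k): return cv2.resize(im[y0:y1,x0:x1],None,fx=k,fy=k,interpolation=cv2.INTER_NEAREST)
cv2.imwrite("pics/c1.png",crop(a,220,350,130,310,4)[:, :, :] if False else crop(a,225,355,130,310,3))
cv2.imwrite("pics/c2.png",crop(b,240,400,140,330,3))
cv2.imwrite("pics/c3.png",crop(b,190,390,300,470,4)[:600,:800])
E
```

```text
(no output)
```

View pics/c1.png

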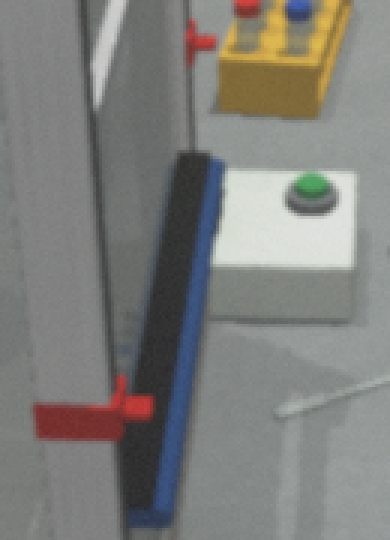

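View pics/c2.png

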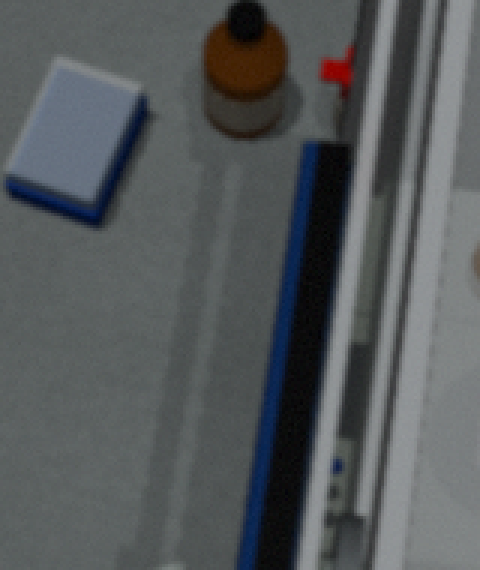

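View pics/c3.png

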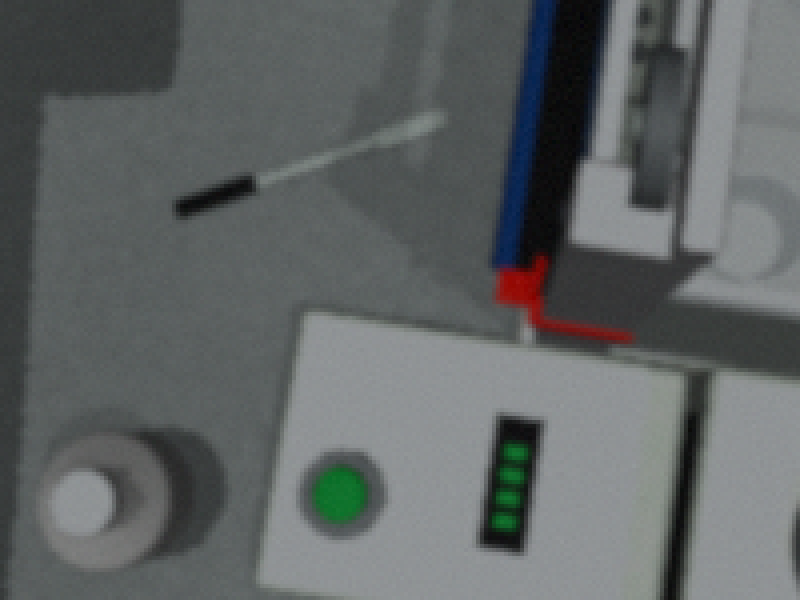

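```bash
cat > h.py <<'E'
import numpy as np,cv2
from plant import *
from scipy.optimize import least_squares
def proj(n,P,ext=None):
    c=get_calibration(n);E=c["extrinsics"] if ext is None else ext
    p=np.linalg.inv(E)@np.append(P,1);p=p[:3]*[1,-1,-1]
    d=c.get("dist");q=c["mtx"]@p;return q[:2]/q[2]
def H(v,P): # hood->world
    tx,ty,yw=v[:3];c,s=np.cos(yw),np.sin(yw)
    return np.array([tx+c*P[0]-s*P[1],ty+s*P[0]+c*P[1],P[2]])
def nose(n,v,y,z,sgn):
    # silhouette point of the cylinder: front side
    C=get_calibration(n)["extrinsics"][:3,3];A=H(v,[0,y,z]);d=A-C
    ax=H(v,[0,1,0])-H(v,[0,0,0]);d-=ax*(d@ax)
    nn=np.cross(d,ax);nn/=np.linalg.norm(nn)
    f=H(v,[-1,0,0])-H(v,[0,0,0])
    if nn@f<0:nn=-nn
    return proj(n,A+0.008*nn)
E
cat > fit.py <<'E'
from h import *
print(list(get_calibration("scene").keys()))
obs=[("scene",-217,(314.4,371.2)),("scene",217,(346.7,163.5)),("side",217,(276,265.7)),("side",-217,(297,144))]
lips=[("scene",.202,(341.3,187.7)),("scene",-.202,(313.75,367)),("side",-.202,(299.3,183.3)),("side",.202,(282,305))]
bt=[("scene",(275.25,423.5)),("side",(329,191.7))]
def res(v,full=False):
    r=[];
    for n,y,o in obs: r+=list(proj(n,H(v,[-.002,y/1000,v[4]+(.003 if n=="scene" else .0015)]))-o)
    for n,y,o in lips: r+=list((nose(n,v,y,v[3],1)-o))
    for n,o in bt: r+=list(proj(n,v[5:8])-o)
    return np.array(r)
s=least_squares(res,[.65,-.25,0,.15,.27,.5,-.55,.075],loss="soft_l1")
print(np.round(s.x,4));print(np.round(res(s.x).reshape(-1,2),1))
v=s.x;c,sn=np.cos(v[2]),np.sin(v[2]);d=v[5:7]-v[:2];print("button in hood",c*d[0]+sn*d[1],-sn*d[0]+c*d[1])
E
python3 fit.py
```

```text
['mtx', 'extrinsics']
[ 0.6032  0.0117 -0.029   0.1728  0.2693  0.5225 -0.3107  0.0762]
[[ 0.5  0.1]
 [ 0.5 -0.6]
 [-0.3  0.2]
 [-0.5  0.1]
 [-0.2  0.2]
 [-0.7  0. ]
 [ 0.4  1.7]
 [ 0.5 -2.3]
 [-0.2 -0. ]
 [-0.3  0. ]]
button in hood -0.07128796013507006 -0.32460097751864725
```

```bash
cat >> h.py <<'E'
def ray(n,px,z):
    c=get_calibration(n);E=c["extrinsics"]
    d=np.linalg.inv(c["mtx"])@[px[0],px[1],1];d=E[:3,:3]@(d*[1,-1,-1]);C=E[:3,3]
    return C+d*(z-C[2])/d[2]
E
python3 - <<'E'
from h import *
print("white top scene",ray("scene",(190+82/4,300+497/4),.16))
for n,pts in {"scene":{"rackcorner?":(275,25)},"side":{"whitecap":(377,162),"whitebase":(374,213),"orangebase":(392,150),"yellowrack L":(300,160),"yellow R":(340,160),"spat1":(319,267),"spat2":(380,249),"amberbase":(312,418),"tip":(405,405)}}.items():
    for k,p in pts.items(): print(n,k,np.round(ray(n,p,.16 if k=="whitecap" else 0),3))
v=[.6032,.0117,-.029]
for P in [(-.11,-.23,.06),(-.11,-.38,.06),(.11,-.23,.06)]: print(H(v,P),proj("scene",H(v,P)),proj("side",H(v,P)))
# start rotation
from scipy.spatial.transform import Rotation as R
print(R.from_quat(get_state()["tcp_rot"]).as_matrix().round(3), get_state()["eef_pos"])
E
```

```text
white top scene [ 0.39979266 -0.32638934  0.16      ]
scene rackcorner? [ 0.35  0.78 -0.  ]
side whitecap [ 0.402 -0.319  0.16 ]
side whitebase [ 0.401 -0.326  0.   ]
side orangebase [ 0.329 -0.673  0.   ]
side yellowrack L [ 0.614 -0.608  0.   ]
side yellow R [ 0.491 -0.609  0.   ]
side spat1 [ 0.543 -0.096  0.   ]
side spat2 [ 0.394 -0.169 -0.   ]
side amberbase [0.546 0.337 0.   ]
side tip [0.373 0.304 0.   ]
[ 0.48657719 -0.21501374  0.06      ] [266.13091163 376.48002324] [342.76744083 218.13732137]
[ 0.4822278  -0.36495067  0.06      ] [253.24335879 447.20430705] [344.00671455 185.94660565]
[ 0.70648468 -0.22139284  0.06      ] [363.31426409 392.42463102] [254.82271179 216.02214848]
[[ 0.941  0.338  0.   ]
 [ 0.338 -0.941 -0.   ]
 [ 0.     0.    -1.   ]] [ 0.22820132 -0.63526082  0.19447947]
```

{"op": "move_arm", "data": {
  "plan": [
    [[0,0,0,0,0,-0.055,0],[0,0,0,0.05,-0.027,-0.06,0],[0,0,0,0.1,-0.053,-0.06,0],[0,0,0,0.15,-0.08,-0.06,0],[0,0,0,0.2,-0.106,-0.06,0]]
  ]
}}

```text
time: 1.38
eef_pos: [0.3816, -0.4665, 0.2547]
tcp_rot: [0.985, 0.171, 0.0, 0.0]
contact_force: [0.1, 0.7, 0.4]
opening: -0.001
```

{"op": "move_arm", "data": {
  "plan": [
    [[0,0,0,0.05,-0.027,0,0],[0,0,0,0.1,-0.053,0,0],[0,0,0,0.15,-0.08,0,0],[0,0,0,0.185,-0.0985,0.02,0],[0,0,0,0.185,-0.0985,0.06,0]]
  ]
}}

```text
time: 2.0
eef_pos: [0.5256, -0.3099, 0.1968]
tcp_rot: [0.985, 0.174, 0.002, 0.002]
contact_force: [0.1, -0.1, -0.4]
opening: 0.001
```

```bash
python3 - <<'E'
from h import *
s=get_state();print(s["eef_pos"],s["contact_force"],s["qpos"])
im=read_camera("wrist");cv2.imwrite("pics/w1.png",im[:,:,::-1])
im=read_camera("side");cv2.imwrite("pics/s1.png",im[:,:,::-1])
c=get_calibration("wrist");from scipy.spatial.transform import Rotation as R
T=np.eye(4);T[:3,:3]=R.from_quat(s["tcp_rot"]).as_matrix();T[:3,3]=s["eef_pos"]
E=T@c["hand_eye"]
print(proj("wrist",np.array([.5225,-.311,.0762]),E))
for n in("wrist","side"):print([(d["centre"],d["p"]) for d in pinpoint(n,"airflow_top")])
E
```

```text
[ 0.52557724 -0.30990978  0.19680188] [ 0.06983298 -0.13677845 -0.36591607] [-6.99092931e-01  1.39286837e-01  1.74475887e+00  3.98720068e-04
  1.25081227e+00  5.22766648e-01]
[317.94353363 228.9297486 ]
[([319.7, 229.1], 0.88)]
[([327.9, 190.1], 0.45)]
```

{"op": "move_arm", "data": {
  "plan": [
    [[0,0,0,-0.003,0,0.06,0],[0,0,0,-0.003,0,0.105,0],[0,0,0,-0.003,0,0.121,0],[0,0,0,-0.003,0,0.125,0],[0,0,0,-0.003,0,0.128,0]]
  ]
}}

```text
time: 2.82
eef_pos: [0.5209, -0.3138, 0.0692]
tcp_rot: [0.985, 0.171, 0.001, 0.002]
contact_force: [0.4, -0.4, -0.3]
opening: 0.0
```

```bash
python3 - <<'E'
from h import *
s=get_state();print(s["eef_pos"],s["contact_force"],s["qpos"])
E
```

```text
[ 0.52085851 -0.31377721  0.06923105] [ 0.43475913 -0.35255758 -0.2829394 ] [-7.08818450e-01  2.69457336e-01  1.84107747e+00 -2.12122103e-04
  1.02689825e+00  5.18029134e-01]
```

```bash
python3 - <<'E'
from h import *
im=read_camera("side");cv2.imwrite("pics/s2.png",cv2.resize(im[100:260,230:440,::-1],None,fx=3.5,fy=3.5,interpolation=cv2.INTER_CUBIC))
s=get_state();print(s["eef_pos"],s["contact_force"])
im=read_camera("wrist");cv2.imwrite("pics/w2.png",im[:,:,::-1])
E
```

```text
[ 0.52055095 -0.3134281   0.06868364] [ 0.28310389 -0.37667462 -0.40127122]
```

View pics/s2.png

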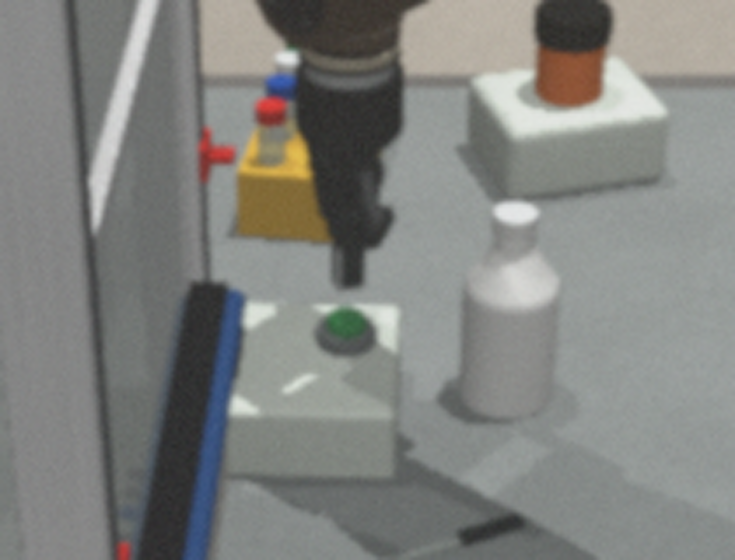

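View pics/w2.png

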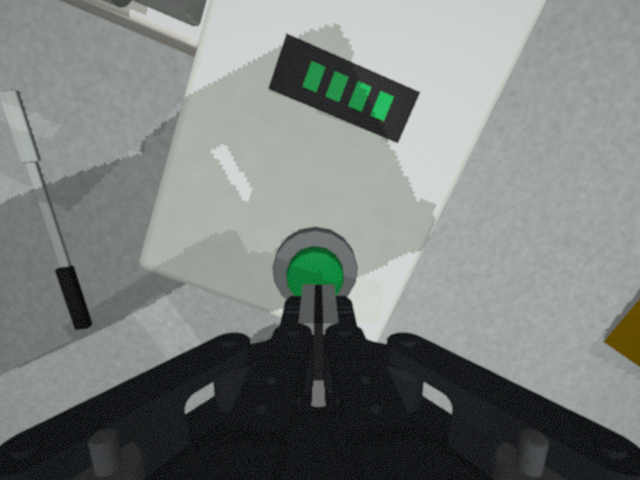

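```bash
python3 - <<'E'
from h import *
from scipy.spatial.transform import Rotation as R
s=get_state();p=s["eef_pos"];M=R.from_quat(s["tcp_rot"]).as_matrix()
print(proj("side",p),proj("scene",p))
c=get_calibration("wrist");T=np.eye(4);T[:3,:3]=M;T[:3,3]=p
E=T@c["hand_eye"]
for dz in (0,-.01,-.02,-.03):
  q=p+M@[0,0,dz];print(dz,proj("wrist",q,E),proj("side",q))
print("btn",proj("wrist",np.array([.5225,-.311,.0762]),E),[(d["centre"],d["p"]) for d in pinpoint("wrist","airflow_top")])
im=read_camera("scene");cv2.imwrite("pics/sc2.png",cv2.resize(im[300:480,180:420,::-1],None,fx=3,fy=3,interpolation=cv2.INTER_CUBIC))
E
```

```text
[329.57459939 193.67454032] [274.09457013 424.50111035]
0 [319.34080278 273.89504864] [329.57459939 193.67454032]
-0.01 [319.42263028 280.78768741] [329.59488677 190.42633876]
-0.02 [319.51361805 288.45192968] [329.61533008 187.15316956]
-0.03 [319.61539547 297.02502462] [329.63593114 183.85474374]
btn [316.85180056 274.10133297] [([318.0, 279.0], 0.83)]
```

View pics/sc2.png

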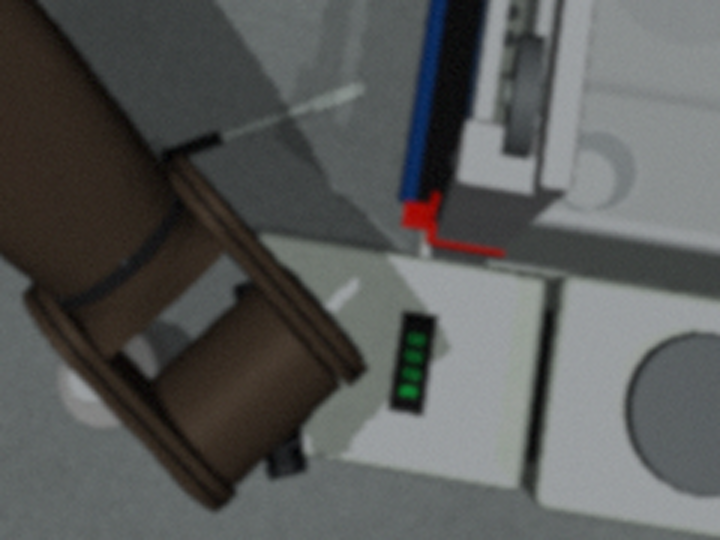

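```bash
python3 - <<'E'
from h import *
from scipy.spatial.transform import Rotation as R
s=get_state();p=s["eef_pos"];M=R.from_quat(s["tcp_rot"]).as_matrix();print(p,s["opening"],s["time"])
c=get_calibration("wrist");T=np.eye(4);T[:3,:3]=M;T[:3,3]=p
E=T@c["hand_eye"]
for dx in(-.011,.011):
 for dz in (0,-.01,-.02,-.03):
  q=p+M@[dx,0,dz];print(dx,dz,proj("wrist",q,E),proj("side",q))
im=cv2.imread("pics/w2.png");cv2.imwrite("pics/w2c.png",cv2.resize(im[220:420,230:410],None,fx=3,fy=3,interpolation=cv2.INTER_CUBIC))
E
```

```text
[ 0.52010162 -0.31288826  0.06811407] 0.0013169653463529596 3.025
-0.011 0 [319.31224087 292.70178478] [333.65405607 193.12926432]
-0.011 -0.01 [319.39128373 300.46575422] [333.68783103 189.88329   ]
-0.011 -0.02 [319.47902657 309.084277  ] [333.72186501 186.61242171]
-0.011 -0.03 [319.5769894  318.70665639] [333.75616101 183.31637196]
0.011 0 [319.37076826 254.5021221 ] [325.66865638 194.62639232]
0.011 -0.01 [319.45556337 260.46326037] [325.67193823 191.37556108]
0.011 -0.02 [319.55001593 267.10332232] [325.67524533 188.09971693]
0.011 -0.03 [319.65587542 274.54529725] [325.67857797 184.79857007]
```

View pics/w2c.png

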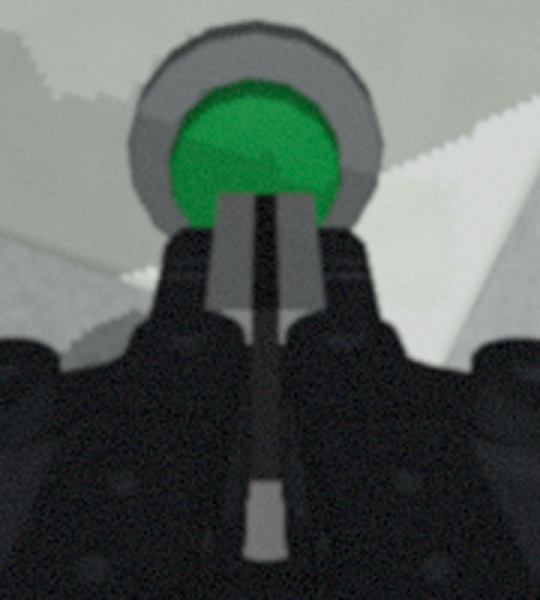

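{"op": "move_arm", "data": {
  "plan": [
    [[0,0,0,0.003,0,0.01,0],[0,0,0,0.003,0,0.015,0],[0,0,0,0.003,0,0.019,0],[0,0,0,0.003,0,0.022,0],[0,0,0,0.003,0,0.025,0]]
  ]
}}

```text
time: 3.65
eef_pos: [0.5228, -0.3118, 0.0431]
tcp_rot: [0.985, 0.171, 0.0, 0.001]
contact_force: [-1.2, 1.5, 2.0]
opening: 0.002
```

```bash
python3 - <<'E'
from h import *
s=get_state();print(s["eef_pos"],s["contact_force"],s["time"])
im=read_camera("side");cv2.imwrite("pics/s3.png",cv2.resize(im[100:260,230:440,::-1],None,fx=3.5,fy=3.5,interpolation=cv2.INTER_CUBIC))
E
```

```text
[ 0.52278473 -0.3117653   0.04309146] [-1.17072313  1.50337121  1.98636702] 3.65
```

View pics/s3.png

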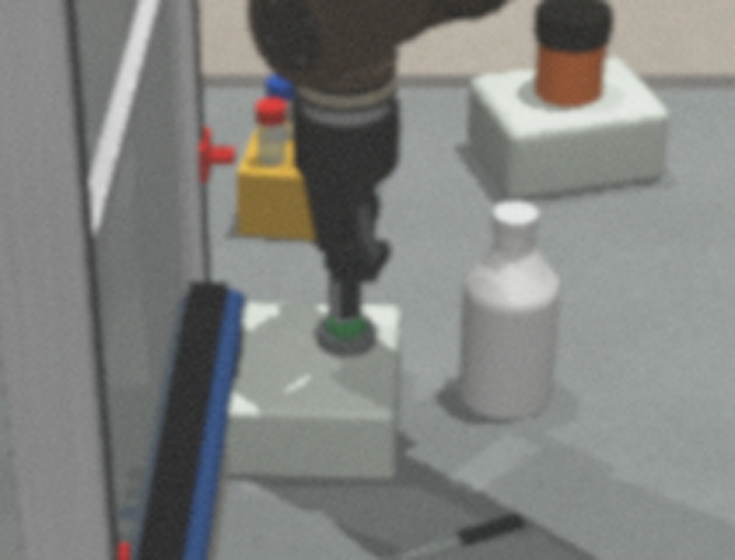

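{"op": "move_arm", "data": {
  "plan": [
    [[0,0,0,0,0,0.003,0],[0,0,0,0,0,0.005,0],[0,0,0,0,0,0.007,0],[0,0,0,0,0,0.008,0],[0,0,0,0,0,0.008,0]]
  ]
}}

```text
time: 4.32
eef_pos: [0.5231, -0.312, 0.0389]
tcp_rot: [0.985, 0.172, -0.0, 0.0]
contact_force: [-7.1, 5.0, 19.3]
opening: -0.002
```

```bash
python3 - <<'E'
from h import *
s=get_state();print(s["eef_pos"],s["contact_force"],s["time"])
im=read_camera("side");cv2.imwrite("pics/s4.png",cv2.resize(im[100:260,230:440,::-1],None,fx=3.5,fy=3.5,interpolation=cv2.INTER_CUBIC))
s=get_state();print(s["eef_pos"],s["contact_force"],s["time"])
E
```

```text
[ 0.52309043 -0.31203604  0.03890459] [-7.08688571  5.04661931 19.27032941] 4.325
[ 0.52309195 -0.31203788  0.03891258] [-7.77353079  6.46296918 17.99856904] 4.375
```

View pics/s4.png

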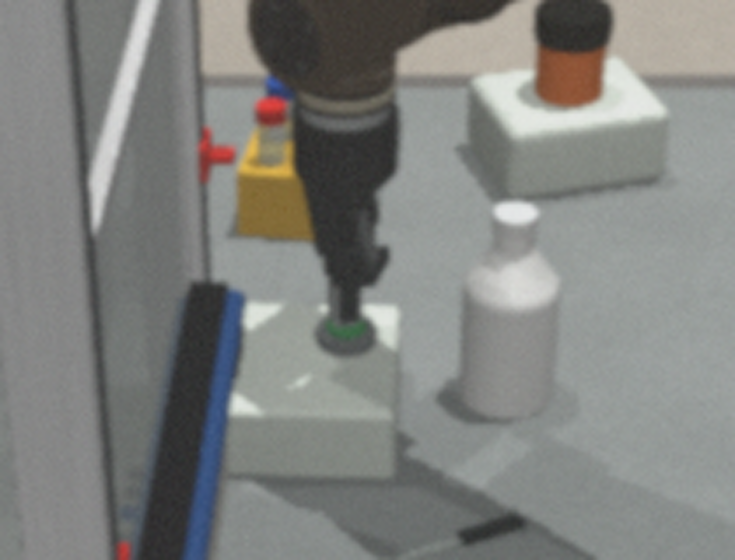

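{"op": "move_arm", "data": {
  "plan": [
    [[0,0,0,0,0,-0.03,0],[0,0,0,0,0,-0.09,0],[0,0,0,0,0,-0.15,0],[0,0,0,0,0,-0.21,0],[0,0,0,0,0,-0.27,0]]
  ]
}}

```text
time: 5.0
eef_pos: [0.523, -0.3118, 0.3105]
tcp_rot: [0.985, 0.172, 0.0, 0.001]
contact_force: [0.7, -0.4, -0.2]
opening: -0.003
```

```bash
cat > kin.py <<'E'
import numpy as np
from scipy.spatial.transform import Rotation as R
from scipy.optimize import least_squares
def Rm(ax,a): return R.from_rotvec(np.array(ax)*a).as_matrix()
Z=[0,0,1];Y=[0,1,0]
def fk(q,p):
    h,a0,L1,L2,e,Lt,off=p
    A=Rm(Z,q[0]);B=A@Rm(Y,q[1]);C=B@Rm(Y,q[2]);D=C@Rm(Z,q[3]);E=D@Rm(Y,q[4]);F=E@Rm(Z,q[5]+off)
    pos=np.array([0,0,h])+A@[a0,0,0]+B@[0,0,L1]+C@[e,0,L2]+F@[0,0,Lt]
    return pos,F
E
python3 - <<'E'
from h import *; from kin import *
Q=[([-1.37598229e+00,2.87202392e-01,1.57819766e+00,0,1.27858015e+00,-1.50001799e-01],[0.22804365,-0.63451623,0.1930116]),
([-6.99092931e-01,1.39286837e-01,1.74475887e+00,3.98720068e-04,1.25081227e+00,5.22766648e-01],[0.52557724,-0.30990978,0.19680188]),
([-7.08818450e-01,2.69457336e-01,1.84107747e+00,-2.12122103e-04,1.02689825e+00,5.18029134e-01],[0.52085851,-0.31377721,0.06923105])]
s=get_state();Q.append((s["qpos"],s["eef_pos"]));print(s["eef_pos"],np.round(s["qpos"],3),s["contact_force"],s["time"])
f=lambda p:np.concatenate([fk(q,np.append(p,0))[0]-x for q,x in Q])
r=least_squares(f,[.3,0,.4,.4,0,.2]);print(r.x,np.abs(r.fun).max())
for q,x in Q[:1]+Q[-1:]: print(fk(q,np.append(r.x,0))[1].round(3))
print(R.from_quat(s["tcp_rot"]).as_matrix().round(3))
E
```

```text
[ 0.52302112 -0.31180552  0.31045524] [-7.040e-01  7.600e-02  1.608e+00 -1.000e-03  1.456e+00  5.220e-01] [ 0.65150133 -0.36212786 -0.16634863] 5.0
[-5.3556876   0.04590713  0.17342802  0.54212422 -0.13600302 -5.41686774] 0.09907306305049265
[[-0.338  0.941 -0.   ]
 [ 0.941  0.338  0.002]
 [ 0.002  0.    -1.   ]]
[[-0.338  0.941  0.   ]
 [ 0.941  0.338 -0.001]
 [-0.001  0.    -1.   ]]
[[ 0.941  0.338  0.   ]
 [ 0.338 -0.941 -0.001]
 [ 0.     0.001 -1.   ]]
```

{"op": "move_arm", "data": {
  "plan": [
    [[0,9,0,0,0,0,0],[0,18,0,0,0,0,0],[0,27,0,0,0,0,0],[0,36,0,0,0,0,0],[0,40,0,0,0,0,0]]
  ]
}}

```text
time: 5.62
eef_pos: [0.5219, -0.3123, 0.309]
tcp_rot: [0.926, 0.16, 0.338, -0.058]
contact_force: [-0.5, -0.5, -0.7]
opening: -0.001
```

```bash
cat > log.py <<'E'
from h import *
import json,os
s=get_state()
L=json.load(open("log.json")) if os.path.exists("log.json") else [
 [[-1.37598229,.287202392,1.57819766,0,1.27858015,-.150001799],[0.22804365,-0.63451623,0.1930116],[.985173619,.17155616,-3.08e-5,-1.19e-3]],
 [[-.699092931,.139286837,1.74475887,3.98720068e-04,1.25081227,.522766648],[0.52557724,-0.30990978,0.19680188],[.985,.174,.002,.002]],
 [[-.708818450,.269457336,1.84107747,-2.12122103e-04,1.02689825,.518029134],[0.52085851,-0.31377721,0.06923105],[.985,.171,.001,.002]]]
L.append([s["qpos"].tolist(),s["eef_pos"].tolist(),s["tcp_rot"].tolist()]);json.dump(L,open("log.json","w"))
print("q",np.round(s["qpos"],4),"p",np.round(s["eef_pos"],4),"F",np.round(s["contact_force"],1),s["time"])
from scipy.spatial.transform import Rotation as R
print(R.from_quat(s["tcp_rot"]).as_matrix().round(3).tolist())
E
python3 log.py
```

```text
q [-1.02   -0.1159  1.92    0.7238  1.2588  0.0053] p [ 0.5219 -0.3123  0.309 ] F [-0.5 -0.5 -0.7] 5.625
[[0.72, 0.335, 0.607], [0.257, -0.942, 0.216], [0.644, 0.0, -0.765]]
```

```bash
cat > kin.py <<'E'
import numpy as np,json
from scipy.spatial.transform import Rotation as R
from scipy.optimize import least_squares
def Rm(ax,a): return R.from_rotvec(np.array(ax)*a).as_matrix()
Z=[0,0,1];Y=[0,1,0]
def fk(q,p):
    h,d,L1,L2,e,Lt,d2=p
    A=Rm(Z,q[0]);B=A@Rm(Y,q[1]);C=B@Rm(Y,q[2]);D=C@Rm(Z,q[3]);E=D@Rm(Y,q[4]);F=E@Rm(Z,q[5]+np.pi/2)
    pos=np.array([0,0,h])+A@[0,d,0]+B@[0,0,L1]+C@[e,0,L2]+E@[0,d2,0]+F@[0,0,Lt]
    return pos,F
def fit():
    Q=json.load(open("log.json"))
    f=lambda p:np.concatenate([fk(q,p)[0]-x for q,x,_ in Q]+[np.array([1e-2,0,0,0,0,0,0])*(p-[.35,0,0,0,0,0,0])])
    r=least_squares(f,[.3,.1,.4,.4,0,.2,0]);return r.x,r.fun
E
python3 -c "
from kin import *
p,f=fit();print(p.round(4),np.abs(f).max())
Q=json.load(open('log.json'))
print(fk(Q[-1][0],p)[1].round(3),[np.linalg.norm(fk(q,p)[1]-R.from_quat(o).as_matrix()).round(3) for q,x,o in Q])"
```

```text
[ 0.2405  0.1009  0.443   0.5726  0.0208  0.2862 -0.    ] 0.0010947116385325699
[[ 0.72   0.335  0.607]
 [ 0.257 -0.942  0.216]
 [ 0.644  0.    -0.765]] [np.float64(0.0), np.float64(0.002), np.float64(0.001), np.float64(0.0)]
```

```bash
cat >> kin.py <<'E'
LO=np.array([-2.77,-.9,.21,-1.53,.24,-2.84]);HI=np.array([2.77,2.22,2.48,4.67,2.81,2.84])
P=np.array([ 0.2405,.1009,.443,.5726,.0208,.2862,0])
V=[.6032,.0117,-.029]
def hoodR(): return Rm(Z,V[2])
def target(tip,pitch=0,yaw=0,roll=0,off=.031):
    """tip in hood coords; pitch>0 tip up; tool x up at roll 0"""
    M=hoodR()@Rm(Z,yaw)@Rm(Y,-pitch)@np.array([[0,0,1.],[0,-1,0],[1,0,0]])@Rm(Z,roll)
    t=np.array([V[0],V[1],0])+hoodR()@np.array(tip)
    return t+M[:,2]*off,M
def ik(pos,M,q0):
    def f(q):
        p,F=fk(q,P);return np.concatenate([(p-pos)*3,R.from_matrix(M.T@F).as_rotvec()])
    r=least_squares(f,np.clip(q0,LO+1e-3,HI-1e-3),bounds=(LO,HI));return r.x,np.abs(r.fun).max()
def elbow(q):
    A=Rm(Z,q[0]);B=A@Rm(Y,q[1]);C=B@Rm(Y,q[2])
    el=np.array([0,0,P[0]])+A@[0,P[1],0]+B@[0,0,P[2]]
    return el,el+C@[P[4],0,P[3]]
E
python3 - <<'E'
from kin import *
rng=np.random.default_rng(0)
for roll in (0,np.pi/2,np.pi,-np.pi/2):
  for y in(-.1,0,.1):
   for yaw in(-.3,0,.3):
    for pitch in(0,):
     best=[]
     for k in range(10):
        q,e=ik(*target([.012,y,.14],pitch,yaw,roll),rng.uniform(LO,HI))
        if e<2e-3:
            q2,e2=ik(*target([.012,y,.255],pitch,yaw,roll),q)
            m=min((q-LO).min(),(HI-q).min(),(q2-LO).min(),(HI-q2).min())
            best.append((m,e2,q.round(2).tolist(),q2.round(2).tolist(),elbow(q)[1].round(2).tolist()))
     best=[b for b in best if b[1]<2e-3]
     if best: b=max(best);print(round(roll,1),y,yaw,round(b[0],2),*b[2:])
E
```

```text
0 -0.1 -0.3 0.05 [-0.29, 0.29, 2.4, 3.18, 1.12, -1.59] [-0.29, -0.05, 2.43, 3.19, 0.81, -1.61] [0.37, -0.01, 0.14]
0 -0.1 0 0.04 [-0.5, 0.28, 2.41, 2.63, 1.18, -1.36] [-0.5, -0.07, 2.44, 2.52, 0.91, -1.16] [0.36, -0.08, 0.14]
0 -0.1 0.3 0.11 [-0.66, 0.33, 2.34, 2.16, 1.3, -1.18] [-0.66, 0.01, 2.37, 2.06, 1.15, -0.92] [0.37, -0.16, 0.14]
0 0 -0.3 0.08 [-0.02, 0.31, 2.37, 3.49, 1.13, -1.72] [-0.02, -0.02, 2.4, 3.56, 0.85, -1.85] [0.37, 0.09, 0.14]
0 0 0 0.02 [-0.23, 0.28, 2.42, 2.92, 1.14, -1.48] [-0.23, -0.08, 2.46, 2.86, 0.82, -1.38] [0.36, 0.02, 0.14]
0 0 0.3 0.05 [-0.43, 0.3, 2.4, 2.39, 1.23, -1.27] [-0.43, -0.05, 2.43, 2.28, 1.01, -1.02] [0.37, -0.06, 0.14]
0 0.1 -0.3 0.17 [0.23, 0.37, 2.28, 3.76, 1.16, -1.85] [0.23, 0.07, 2.31, 3.86, 0.95, -2.04] [0.38, 0.19, 0.14]
0 0.1 0 0.07 [0.05, 0.31, 2.38, 3.23, 1.11, -1.61] [0.05, -0.03, 2.41, 3.25, 0.81, -1.64] [0.36, 0.12, 0.14]
0 0.1 0.3 0.06 [-0.16, 0.3, 2.39, 2.67, 1.16, -1.37] [-0.16, -0.05, 2.42, 2.58, 0.89, -1.19] [0.37, 0.04, 0.14]
1.6 -0.1 -0.3 0.05 [-0.29, 0.29, 2.4, 3.18, 1.12, -0.02] [-0.29, -0.05, 2.43, 3.19, 0.81, -0.04] [0
[... 1434 characters left out ...]
, 0.82, 1.76] [0.36, 0.02, 0.14]
3.1 0 0.3 0.05 [-0.43, 0.3, 2.4, 2.39, 1.23, 1.87] [-0.43, -0.05, 2.43, 2.28, 1.01, 2.12] [0.37, -0.06, 0.14]
3.1 0.1 -0.3 0.17 [0.23, 0.37, 2.28, 3.76, 1.16, 1.29] [0.23, 0.07, 2.31, 3.86, 0.95, 1.1] [0.38, 0.19, 0.14]
3.1 0.1 0 0.07 [0.05, 0.31, 2.38, 3.23, 1.11, 1.53] [0.05, -0.03, 2.41, 3.25, 0.81, 1.5] [0.36, 0.12, 0.14]
3.1 0.1 0.3 0.06 [-0.16, 0.3, 2.39, 2.67, 1.16, 1.77] [-0.16, -0.05, 2.42, 2.58, 0.89, 1.95] [0.37, 0.04, 0.14]
-1.6 -0.1 0.3 0.09 [-0.66, 0.33, 2.34, 2.16, 1.3, -2.75] [-0.66, 0.01, 2.37, 2.06, 1.15, -2.49] [0.37, -0.16, 0.14]
-1.6 0 0.3 0.0 [-0.43, 0.3, 2.4, 2.39, 1.23, -2.84] [-0.43, -0.05, 2.43, 2.28, 1.01, -2.59] [0.37, -0.06, 0.14]
```

```bash
python3 - <<'E'
from kin import *
q0=np.array(json.load(open('log.json'))[-1][0])
for y,yaw in((-.08,.35),(-.1,.4),(-.1,.5),(-.13,.4),(-.13,.5)):
  print(y,yaw)
  q=q0
  for t in ([-.05,y,.30],[-.05,y,.2],[-.05,y,.135],[-.03,y,.135],[.012,y,.135],[.012,y,.25]):
    q,e=ik(*target(t,0,yaw,0),q);print(t,round(e,4),q.round(2),"m",round(min((q-LO).min(),(HI-q).min()),2),elbow(q)[1].round(3))
E
```

```text
-0.08 0.35
[-0.05, -0.08, 0.3] 0.0071 [-0.74 -0.24  2.48  1.9   1.18 -0.73] m 0.0 [ 0.312 -0.15   0.301]
[-0.05, -0.08, 0.2] 0.0126 [-0.74  0.06  2.48  1.99  1.3  -1.03] m 0.0 [ 0.314 -0.152  0.199]
[-0.05, -0.08, 0.135] 0.0 [-0.74  0.27  2.46  2.04  1.38 -1.21] m 0.02 [ 0.309 -0.147  0.135]
[-0.03, -0.08, 0.135] 0.0 [-0.71  0.29  2.42  2.07  1.35 -1.2 ] m 0.06 [ 0.329 -0.148  0.135]
[0.012, -0.08, 0.135] 0.0 [-0.64  0.35  2.33  2.13  1.31 -1.18] m 0.15 [ 0.371 -0.149  0.135]
[0.012, -0.08, 0.25] 0.0 [-0.64  0.03  2.37  2.05  1.17 -0.92] m 0.11 [ 0.371 -0.149  0.25 ]
-0.1 0.4
[-0.05, -0.1, 0.3] 0.0 [-0.8  -0.2   2.45  1.83  1.27 -0.72] m 0.03 [ 0.312 -0.179  0.3  ]
[-0.05, -0.1, 0.2] 0.0 [-0.8   0.08  2.45  1.9   1.35 -1.  ] m 0.03 [ 0.312 -0.179  0.2  ]
[-0.05, -0.1, 0.135] 0.0 [-0.8   0.29  2.42  1.93  1.41 -1.17] m 0.06 [ 0.312 -0.179  0.135]
[-0.03, -0.1, 0.135] 0.0 [-0.77  0.32  2.38  1.97  1.39 -1.17] m 0.1 [ 0.332 -0.18   0.135]
[0.012, -0.1, 0.135] 0.0 [-0.7   0.37  2.3   2.03  1.35 -1.15] m 0.18 [ 0.374 -0.181  0.135]
[0.012, -0.1, 0.25] 0.0 [-0.7   0.06  2.33  1.95  1.23 -0
[... 1032 characters left out ...]
7 -1.13] m 0.21 [ 0.374 -0.211  0.135]
[0.012, -0.13, 0.25] 0.0 [-0.75  0.09  2.3   1.91  1.27 -0.87] m 0.18 [ 0.374 -0.211  0.25 ]
-0.13 0.5
[-0.05, -0.13, 0.3] 0.0 [-0.88 -0.1   2.36  1.71  1.4  -0.7 ] m 0.12 [ 0.322 -0.233  0.3  ]
[-0.05, -0.13, 0.2] 0.0 [-0.88  0.16  2.37  1.75  1.45 -0.96] m 0.11 [ 0.322 -0.233  0.2  ]
[-0.05, -0.13, 0.135] 0.0 [-0.88  0.34  2.34  1.77  1.48 -1.12] m 0.14 [ 0.322 -0.233  0.135]
[-0.03, -0.13, 0.135] 0.0 [-0.84  0.37  2.3   1.8   1.46 -1.11] m 0.18 [ 0.342 -0.233  0.135]
[0.012, -0.13, 0.135] 0.0 [-0.77  0.42  2.22  1.86  1.41 -1.09] m 0.26 [ 0.384 -0.234  0.135]
[0.012, -0.13, 0.25] 0.0 [-0.77  0.13  2.25  1.81  1.35 -0.84] m 0.23 [ 0.384 -0.234  0.25 ]
```

```bash
python3 - <<'E'
from h import *
im=cv2.imread("pics/s4.png")
p=np.array([.5231,-.312,.0389])
for i in range(0,18):
    q=p+[0,0,.01*i];u=(proj("side",q)-[230,100])*3.5
    if i>=3: cv2.circle(im,tuple(int(a) for a in u),2,(0,255,255) if i%2 else (255,0,255),-1)
im=cv2.resize(im[0:380,220:460],None,fx=1.55,fy=1.55);cv2.imwrite("pics/s4b.png",im)
E
```

```text
(no output)
```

View pics/s4b.png

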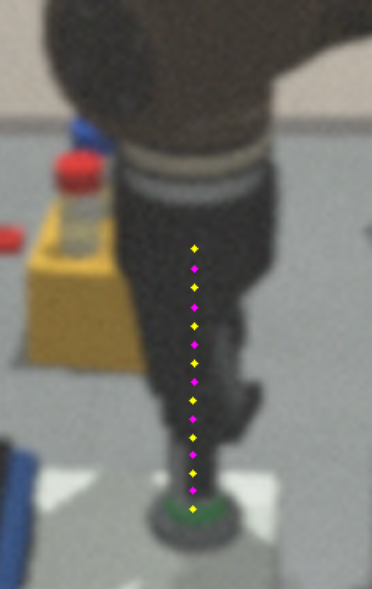

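```bash
cat > rows.py <<'E'
from kin import *
from plant import get_state
def rows(targets,q0,n):
    pass
def rel(p0,M0,p,M):
    rv=np.degrees(R.from_matrix(M0.T@M).as_rotvec());d=M0.T@(p-p0)
    return np.concatenate([rv.round(1),d.round(4)])
E
cat > pa.py <<'E'
from rows import *
s=get_state();q0=s["qpos"];p0=s["eef_pos"];M0=R.from_quat(s["tcp_rot"]).as_matrix()
q1,e=ik(*target([-.05,-.1,.25],0,.4,0),q0);print(e,q1.round(2))
pf,F0=fk(q0,P);print("model err",pf-p0)
n=10
for k in range(1,n+1):
    q=q0+(q1-q0)*k/n;p,M=fk(q,P);pp,MM=fk(q0+(q1-q0)*(k-1)/n,P)
    print(rel(p0,M0,p,M).tolist(),"tip",(p-.031*M[:,2]).round(3),"step",round(np.degrees(np.linalg.norm(R.from_matrix(MM.T@M).as_rotvec())),1),round(np.linalg.norm(p-pp),3),"w",elbow(q)[1].round(2))
E
python3 pa.py
```

```text
5.473920983156688e-09 [-0.8  -0.07  2.46  1.87  1.3  -0.86]
model err [ 2.67160173e-05 -4.35008639e-05 -1.77014682e-05]
[3.3, 5.6, -1.6, 0.0135, -0.0287, 0.0279] tip [ 0.519 -0.285  0.318] step 6.7 0.042 w [ 0.35 -0.36  0.5 ]
[5.9, 11.3, -2.9, 0.0264, -0.0565, 0.0513] tip [ 0.532 -0.252  0.306] step 6.4 0.039 w [ 0.35 -0.34  0.46]
[7.8, 16.9, -3.8, 0.0384, -0.0828, 0.0707] tip [ 0.542 -0.222  0.296] step 6.1 0.035 w [ 0.35 -0.33  0.43]
[9.0, 22.5, -4.3, 0.0491, -0.1072, 0.0865] tip [ 0.55  -0.194  0.289] step 5.8 0.031 w [ 0.35 -0.31  0.4 ]
[9.5, 28.0, -4.5, 0.058, -0.1294, 0.0992] tip [ 0.556 -0.169  0.282] step 5.5 0.027 w [ 0.35 -0.29  0.38]
[9.3, 33.2, -4.3, 0.0648, -0.1491, 0.1091] tip [ 0.559 -0.147  0.276] step 5.2 0.023 w [ 0.35 -0.27  0.35]
[8.4, 38.1, -3.9, 0.0691, -0.1664, 0.1169] tip [ 0.56  -0.127  0.27 ] step 5.0 0.019 w [ 0.34 -0.25  0.32]
[6.7, 42.6, -3.1, 0.0706, -0.1812, 0.1229] tip [ 0.559 -0.111  0.264] step 4.8 0.016 w [ 0.33 -0.23  0.3 ]
[4.5, 46.5, -2.0, 0.069, -0.1936, 0.1275] tip [ 0.556 -0.098  0.258] step 4.6 0.013 w [ 0.32 -0.2   0.27]
[1.6, 49.9, -0.7, 0.064, -0.2039, 0.131] tip [ 0.55  -0.087  0.25 ] step 4.6 0.012 w [ 0.31 -0.18  0.25]
```

{"op": "move_arm", "data": {
  "plan": [
    [[3.3,5.6,-1.6,0.0135,-0.0287,0.0279,0],[5.9,11.3,-2.9,0.0264,-0.0565,0.0513,0],[7.8,16.9,-3.8,0.0384,-0.0828,0.0707,0],[9.0,22.5,-4.3,0.0491,-0.1072,0.0865,0],[9.5,28.0,-4.5,0.058,-0.1294,0.0992,0]]
  ]
}}

```text
time: 6.25
eef_pos: [0.5807, -0.1536, 0.2698]
tcp_rot: [0.801, 0.204, 0.54, -0.157]
contact_force: [0.3, 0.1, -0.3]
opening: -0.002
```

```bash
python3 log.py; sed -i 's/^n=10/import sys;n=int(sys.argv[1])/' pa.py; python3 pa.py 5; python3 -c "
from kin import *
p,f=fit();print(p.round(4),np.abs(f).max())"
```

```text
q [-0.9118 -0.0915  2.1912  1.2989  1.2802 -0.43  ] p [ 0.5807 -0.1536  0.2698] F [ 0.3  0.1 -0.3] 6.25
[[0.333, 0.496, 0.802], [0.156, -0.868, 0.472], [0.93, -0.032, -0.367]]
8.142137963851326e-08 [-0.8  -0.07  2.46  1.87  1.3  -0.86]
model err [-8.93001131e-06  1.15291428e-05 -2.31307549e-05]
[-0.4, 5.1, -0.3, 0.002, -0.0172, 0.0151] tip [ 0.559 -0.146  0.275] step 5.2 0.023 w [ 0.35 -0.27  0.35]
[-1.5, 10.0, -0.5, 0.0027, -0.0325, 0.0267] tip [ 0.56  -0.127  0.27 ] step 4.9 0.019 w [ 0.34 -0.25  0.32]
[-3.3, 14.4, -0.6, 0.0018, -0.0459, 0.0351] tip [ 0.559 -0.111  0.264] step 4.8 0.016 w [ 0.33 -0.23  0.3 ]
[-5.7, 18.3, -0.4, -0.0012, -0.0576, 0.0404] tip [ 0.556 -0.097  0.258] step 4.6 0.013 w [ 0.32 -0.2   0.27]
[-8.8, 21.6, -0.2, -0.0067, -0.0678, 0.0429] tip [ 0.55  -0.087  0.25 ] step 4.5 0.012 w [ 0.31 -0.18  0.25]
[ 0.2405  0.1009  0.4429  0.5726  0.0207  0.2862 -0.    ] 0.0010950576421571263
```

Model is exact; continue.

{"op": "move_arm", "data": {
  "plan": [
    [[-0.4,5.1,-0.3,0.002,-0.0172,0.0151,0],[-1.5,10.0,-0.5,0.0027,-0.0325,0.0267,0],[-3.3,14.4,-0.6,0.0018,-0.0459,0.0351,0],[-5.7,18.3,-0.4,-0.0012,-0.0576,0.0404,0],[-8.8,21.6,-0.2,-0.0067,-0.0678,0.0429,0]]
  ]
}}

```text
time: 6.88
eef_pos: [0.5791, -0.0755, 0.2493]
tcp_rot: [0.695, 0.129, 0.695, -0.129]
contact_force: [-0.6, -0.4, -0.2]
opening: -0.002
```

```bash
python3 log.py; python3 - <<'E'
from h import *
from rows import *
for n in("scene","side","wrist"):
    im=read_camera(n);cv2.imwrite(f"pics/{n}5.png",im[:,:,::-1])
s=get_state();q=s["qpos"];p0=s["eef_pos"];M0=R.from_quat(s["tcp_rot"]).as_matrix()
for t in ([-.05,-.1,.20],[-.05,-.1,.13]):
    pt,M=target(t,0,.4,0);q,e=ik(pt,M,q);print(rel(p0,M0,pt,M),e,q.round(2),elbow(q)[1].round(3))
E
```

```text
q [-0.804  -0.0685  2.46    1.8701  1.3023 -0.8609] p [ 0.5791 -0.0755  0.2493] F [-0.6 -0.4 -0.2] 6.875
[[0.0, 0.359, 0.933], [-0.0, -0.933, 0.359], [1.0, -0.0, -0.0]]
[-0.      0.2    -0.2    -0.0483  0.0014  0.0004] 8.905907356846308e-15 [-0.8   0.08  2.45  1.9   1.35 -1.  ] [ 0.312 -0.179  0.2  ]
[-0.      0.2    -0.2    -0.1183  0.0017  0.0006] 6.15207884635538e-12 [-0.8   0.31  2.42  1.94  1.42 -1.19] [ 0.312 -0.179  0.13 ]
```

View pics/scene5.png

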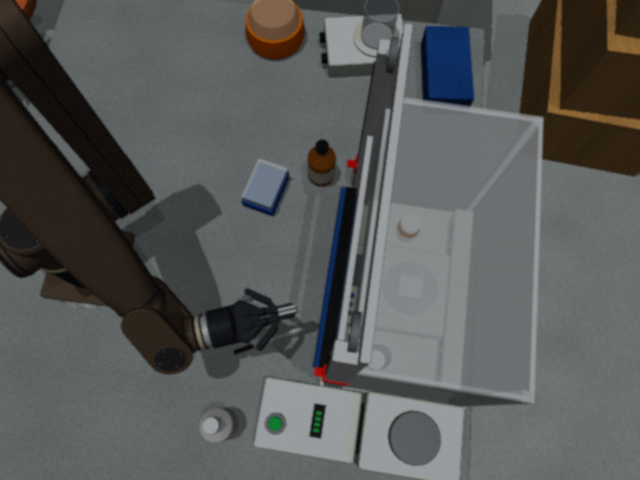

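View pics/side5.png

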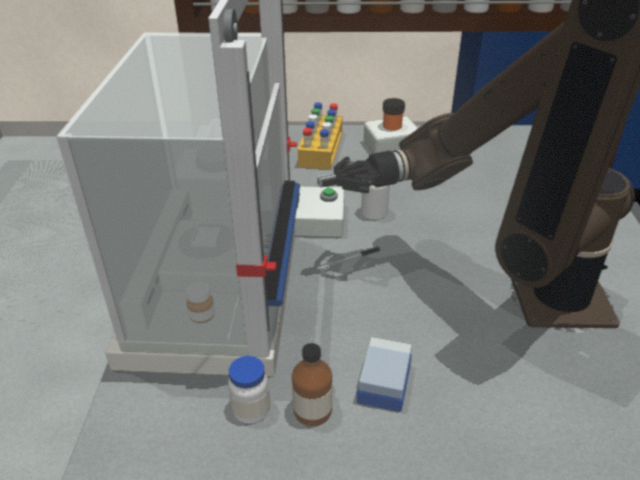

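View pics/wrist5.png

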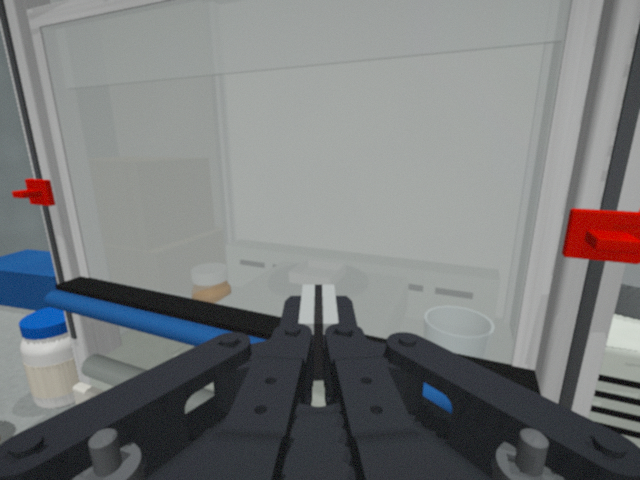

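```bash
python3 - <<'E'
from h import *
from rows import *
s=get_state();p0=s["eef_pos"];M0=R.from_quat(s["tcp_rot"]).as_matrix()
for o in(0,.02,.03,.04):
    t=p0-o*M0[:,2];print(o,proj("scene",t),proj("side",t))
E
```

```text
0 [315.18513495 304.01046648] [301.24833472 183.17785662]
0.02 [305.3788359  306.39602857] [310.15215939 181.3929852 ]
0.03 [300.46391897 307.59167225] [314.57819732 180.5057363 ]
0.04 [295.54113196 308.78923047] [318.98711907 179.62191853]
```

{"op": "move_arm", "data": {
  "plan": [
    [[0,0,0,-0.04,0.001,0,0],[0,0,0,-0.07,0.001,0,0],[0,0,0,-0.1,0.001,0,0],[0,0,0,-0.118,0.001,0,0],[0,0,0,-0.118,0.001,0,0]]
  ]
}}

```text
time: 7.65
eef_pos: [0.5791, -0.0764, 0.1298]
tcp_rot: [0.697, 0.129, 0.693, -0.132]
contact_force: [1.0, -0.3, 1.0]
opening: 0.001
```

```bash
python3 log.py; python3 - <<'E'
from h import *
from rows import *
im=read_camera("side");cv2.imwrite(f"pics/side6.png",cv2.resize(im[130:330,200:440,::-1],None,fx=3,fy=3,interpolation=cv2.INTER_CUBIC))
s=get_state();q=s["qpos"];p0=s["eef_pos"];M0=R.from_quat(s["tcp_rot"]).as_matrix()
for t in ([-.02,-.1,.13],[.012,-.1,.13],[.012,-.1,.145]):
    pt,M=target(t,0,.4,0);q,e=ik(pt,M,q);print(rel(p0,M0,pt,M),e,q.round(2),elbow(q)[1].round(3))
E
```

```text
q [-0.8067  0.3056  2.4191  1.9315  1.4112 -1.1774] p [ 0.5791 -0.0764  0.1298] F [ 1.  -0.3  1. ] 7.65
[[0.006, 0.363, 0.932], [-0.003, -0.932, 0.363], [1.0, -0.005, -0.004]]
[-0.      0.2    -0.2    -0.0006  0.0108  0.0279] 5.16959475227452e-10 [-0.75  0.34  2.36  1.98  1.38 -1.17] [ 0.342 -0.18   0.13 ]
[-0.      0.2    -0.2    -0.0005  0.0233  0.0574] 5.889465581887521e-10 [-0.7   0.38  2.29  2.03  1.35 -1.16] [ 0.374 -0.181  0.13 ]
[-0.      0.2    -0.2     0.0145  0.0233  0.0573] 2.4036356238710255e-10 [-0.7   0.34  2.3   2.02  1.34 -1.13] [ 0.374 -0.181  0.145]
```

View pics/side6.png

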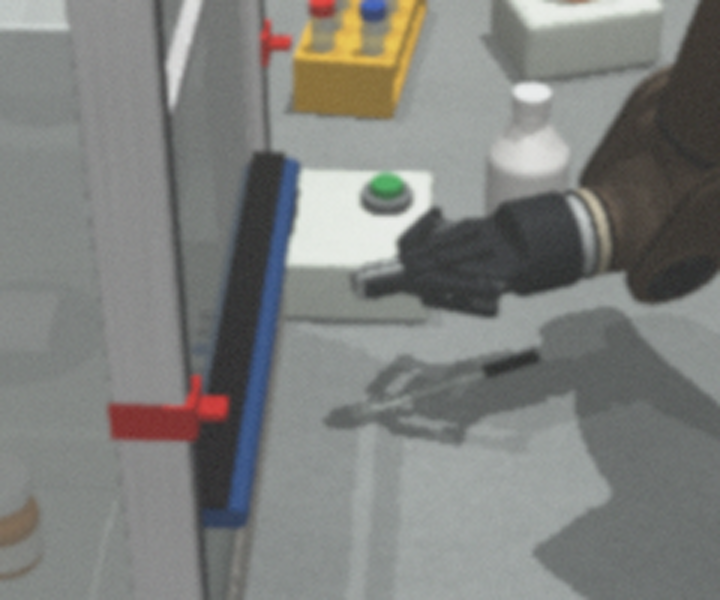

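{"op": "move_arm", "data": {
  "plan": [
    [[0,0.2,-0.2,0,0.005,0.0125,0],[0,0.2,-0.2,0,0.011,0.028,0],[0,0.2,-0.2,0,0.018,0.045,0],[0,0.2,-0.2,0,0.0257,0.063,0],[0,0.2,-0.2,0,0.0257,0.063,0]]
  ]
}}

```text
time: 8.32
eef_pos: [0.649, -0.0772, 0.1315]
tcp_rot: [0.694, 0.132, 0.696, -0.13]
contact_force: [0.3, -0.8, 0.3]
opening: 0.002
```

```bash
python3 log.py; python3 - <<'E'
from h import *
im=read_camera("side");cv2.imwrite(f"pics/side7.png",cv2.resize(im[130:330,200:440,::-1],None,fx=3,fy=3,interpolation=cv2.INTER_CUBIC))
im=read_camera("wrist");cv2.imwrite(f"pics/wrist7.png",im[:,:,::-1])
E
```

```text
q [-0.6838  0.3906  2.2779  2.0373  1.3466 -1.1542] p [ 0.649  -0.0772  0.1315] F [ 0.3 -0.8  0.3] 8.325
[[-0.003, 0.364, 0.931], [0.002, -0.931, 0.364], [1.0, 0.003, 0.002]]
```

View pics/side7.png

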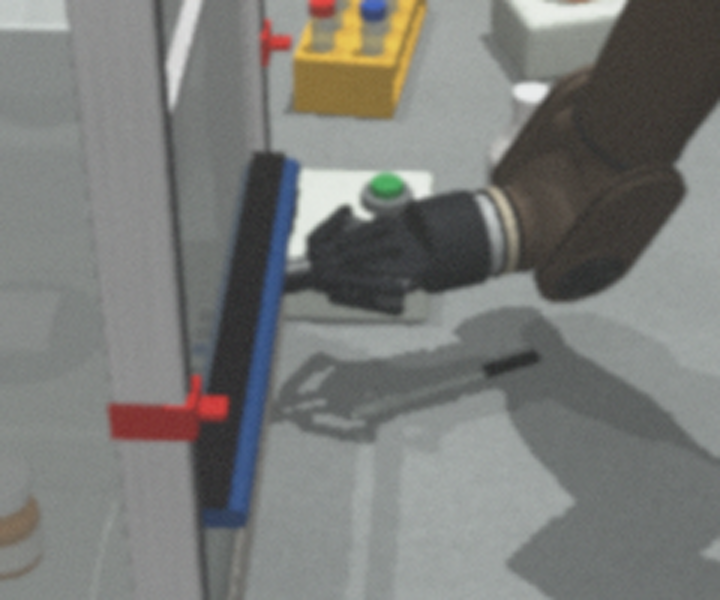

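View pics/wrist7.png

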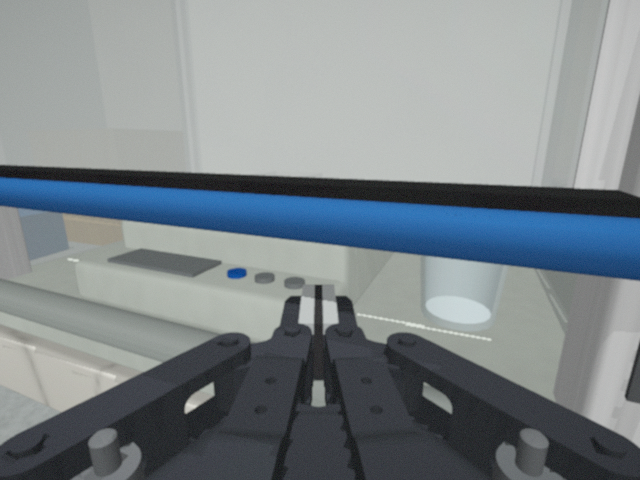

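{"op": "move_arm", "data": {
  "plan": [
    [[0,0,0,0.01,0,0,0],[0,0,0,0.018,0,0,0],[0,0,0,0.024,0,0,0],[0,0,0,0.03,0,0,0],[0,0,0,0.036,0,0,0]]
  ]
}}

```text
time: 9.05
eef_pos: [0.6472, -0.0771, 0.1656]
tcp_rot: [0.696, 0.13, 0.694, -0.131]
contact_force: [2.9, -1.4, -6.1]
opening: -0.003
```

```bash
python3 log.py; python3 - <<'E'
from h import *
im=read_camera("side");cv2.imwrite(f"pics/side8.png",cv2.resize(im[130:330,200:440,::-1],None,fx=3,fy=3,interpolation=cv2.INTER_CUBIC))
E
```

```text
q [-0.6857  0.2901  2.3003  2.018   1.3081 -1.0783] p [ 0.6472 -0.0771  0.1656] F [ 2.9 -1.4 -6.1] 9.05
[[0.003, 0.363, 0.932], [0.0, -0.932, 0.363], [1.0, -0.001, -0.003]]
```

View pics/side8.png

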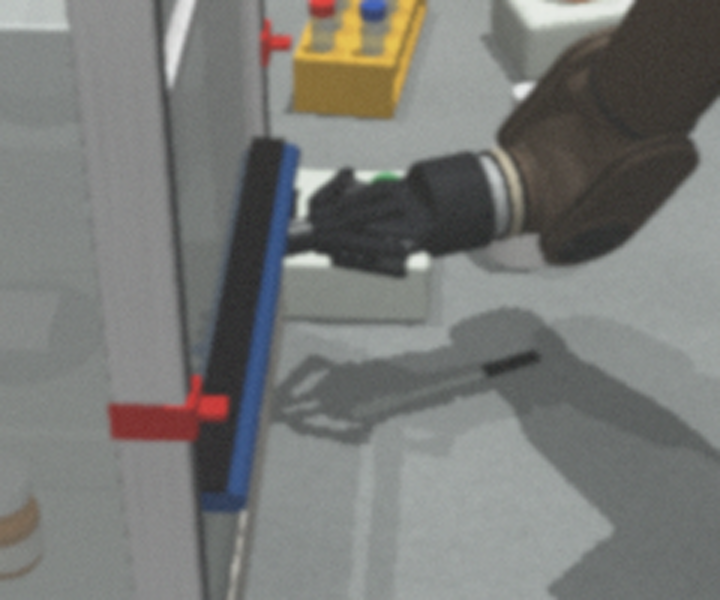

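{"op": "move_arm", "data": {
  "plan": [
    [[0,0,0,0.01,0,0,0],[0,0,0,0.02,0,0,0],[0,0,0,0.03,0,0,0],[0,0,0,0.04,0,0,0],[0,0,0,0.048,0,0,0]]
  ]
}}

```text
time: 9.72
eef_pos: [0.647, -0.0769, 0.2156]
tcp_rot: [0.695, 0.131, 0.695, -0.131]
contact_force: [-1.1, -2.8, -6.3]
opening: 0.001
```

```bash
python3 log.py; python3 - <<'E'
from h import *
for n in("side","scene"):
    im=read_camera(n);cv2.imwrite(f"pics/{n}9.png",im[:,:,::-1])
a=cv2.imread("pics/side9.png");cv2.imwrite("pics/side9c.png",cv2.resize(a[130:330,225:355],None,fx=3,fy=3,interpolation=cv2.INTER_NEAREST))
a=cv2.imread("pics/scene9.png");cv2.imwrite("pics/scene9c.png",cv2.resize(a[150:390,290:370],None,fx=2.5,fy=2.5,interpolation=cv2.INTER_NEAREST))
E
```

```text
q [-0.6859  0.1597  2.3137  1.9872  1.2624 -0.969 ] p [ 0.647  -0.0769  0.2156] F [-1.1 -2.8 -6.3] 9.725
[[-0.001, 0.364, 0.932], [0.0, -0.932, 0.364], [1.0, 0.001, 0.001]]
```

View pics/side9c.png

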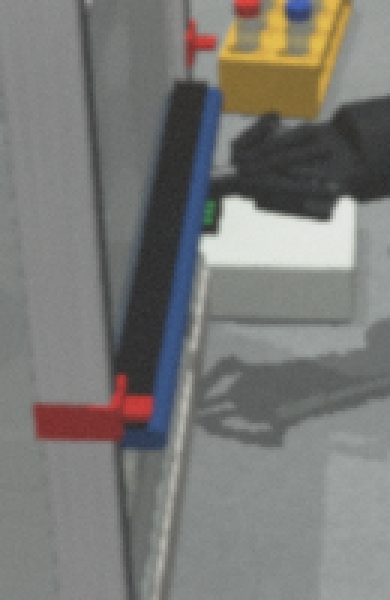

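View pics/scene9c.png

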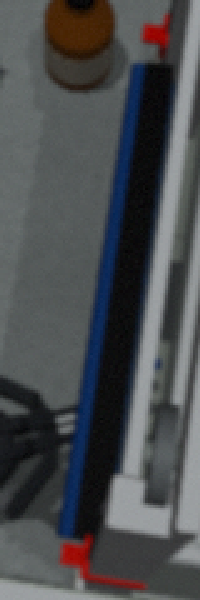

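```bash
python3 - <<'E'
from h import *
v=[.6032,.0117,-.029]
for z in(.173,.223,.233,.243,.253,.263,.269): print(z,[nose("side",v,y,z,1).round(1).tolist() for y in(-.202,.202)],[nose("scene",v,y,z,1).round(1).tolist() for y in(-.202,.202)])
E
```

```text
0.173 [[299.7, 184.9], [282.5, 302.6]] [[313.0, 367.0], [341.1, 187.9]]
0.223 [[299.2, 166.4], [281.3, 281.9]] [[313.0, 364.9], [342.2, 178.7]]
0.233 [[299.0, 162.6], [281.1, 277.7]] [[313.0, 364.5], [342.4, 176.8]]
0.243 [[298.9, 158.8], [280.8, 273.3]] [[313.0, 364.0], [342.7, 174.8]]
0.253 [[298.8, 154.9], [280.5, 269.0]] [[313.0, 363.6], [342.9, 172.8]]
0.263 [[298.7, 151.0], [280.3, 264.6]] [[313.0, 363.1], [343.2, 170.8]]
0.269 [[298.6, 148.7], [280.1, 261.9]] [[313.0, 362.8], [343.3, 169.6]]
```

{"op": "move_arm", "data": {
  "plan": [
    [[0,0,0,0.01,0,0,0],[0,0,0,0.018,0,0,0],[0,0,0,0.024,0,0,0],[0,0,0,0.029,0,0,0],[0,0,0,0.032,0,0,0]]
  ]
}}

```text
time: 10.45
eef_pos: [0.6472, -0.0767, 0.2498]
tcp_rot: [0.693, 0.132, 0.697, -0.131]
contact_force: [-0.3, -1.6, -6.1]
opening: -0.0
```

```bash
python3 log.py; python3 - <<'E'
from h import *
for n in("side","scene","wrist"):
    im=read_camera(n);cv2.imwrite(f"pics/{n}10.png",im[:,:,::-1])
a=cv2.imread("pics/side10.png");cv2.imwrite("pics/side10c.png",cv2.resize(a[130:300,225:355],None,fx=3.5,fy=3.5,interpolation=cv2.INTER_NEAREST))
a=cv2.imread("pics/scene10.png");cv2.imwrite("pics/scene10c.png",cv2.resize(a[150:390,290:370],None,fx=2.5,fy=2.5,interpolation=cv2.INTER_NEAREST))
E
python3 log.py
```

```text
q [-0.6858  0.0787  2.3143  1.964   1.235  -0.8938] p [ 0.6472 -0.0767  0.2498] F [-0.3 -1.6 -6.1] 10.45
[[-0.006, 0.365, 0.931], [0.001, -0.931, 0.365], [1.0, 0.003, 0.005]]
q [-0.6858  0.0789  2.314   1.9648  1.2367 -0.8944] p [ 0.6472 -0.0767  0.2504] F [-1.2 -1.7 -3.8] 10.6
[[-0.007, 0.365, 0.931], [0.001, -0.931, 0.365], [1.0, 0.003, 0.007]]
```

View pics/side10c.png

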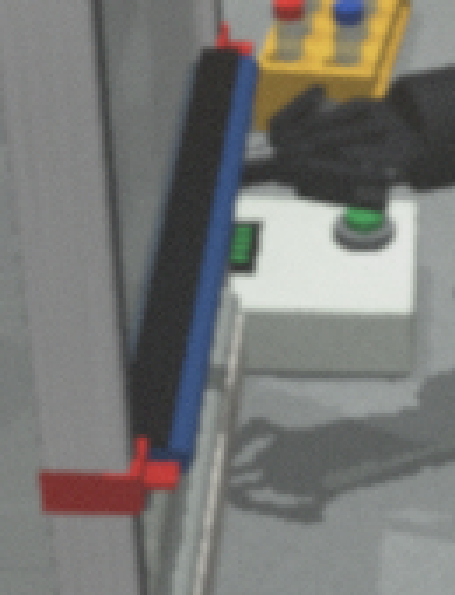

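View pics/scene10c.png

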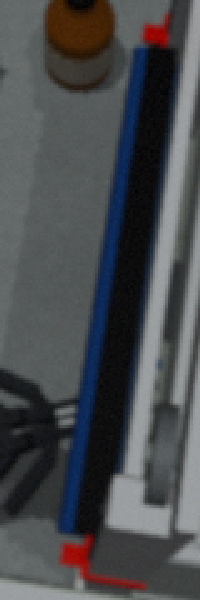

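View pics/wrist10.png

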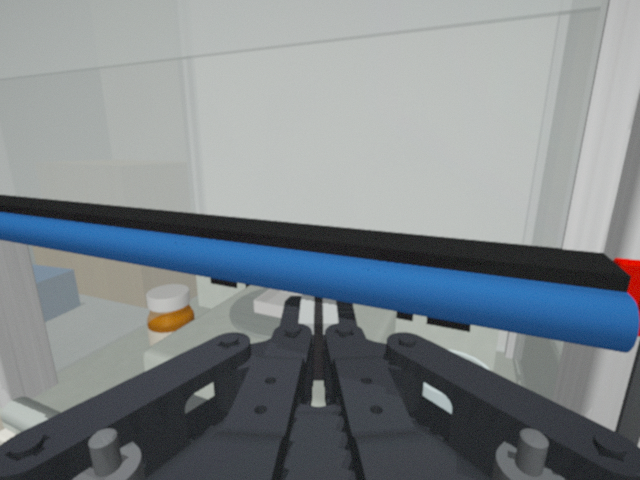

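{"op": "move_arm", "data": {
  "plan": [
    [[0,0,0,-0.01,0,0,0],[0,0,0,-0.03,0,0,0],[0,0,0,-0.035,0,-0.02,0],[0,0,0,-0.035,0,-0.045,0],[0,0,0,-0.035,0,-0.065,0]]
  ]
}}

```text
time: 11.22
eef_pos: [0.5868, -0.1007, 0.2162]
tcp_rot: [0.691, 0.133, 0.699, -0.131]
contact_force: [-0.2, -0.1, -0.6]
opening: -0.002
```

```bash
python3 log.py; python3 - <<'E'
from h import *
for n in("side","scene","wrist"):
    im=read_camera(n);cv2.imwrite(f"pics/{n}11.png",im[:,:,::-1])
a=cv2.imread("pics/side11.png");cv2.imwrite("pics/side11c.png",cv2.resize(a[130:300,225:355],None,fx=3.5,fy=3.5,interpolation=cv2.INTER_NEAREST))
E
python3 log.py
```

```text
q [-0.8386  0.0849  2.4077  1.8659  1.3666 -0.9583] p [ 0.5868 -0.1007  0.2162] F [-0.2 -0.1 -0.6] 11.225
[[-0.011, 0.366, 0.93], [-0.0, -0.93, 0.366], [1.0, 0.004, 0.011]]
q [-0.8381  0.0848  2.4074  1.8671  1.364  -0.9583] p [ 0.5872 -0.1012  0.2159] F [ 0.  -0.3  0.5] 11.375
[[-0.01, 0.365, 0.931], [0.0, -0.931, 0.365], [1.0, 0.004, 0.009]]
```

View pics/side11c.png

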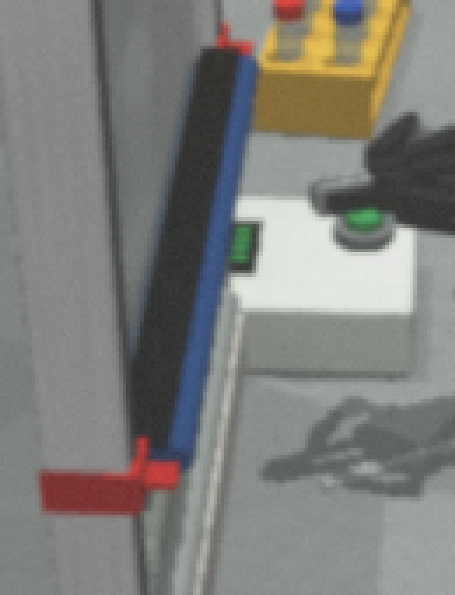

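View pics/scene11.png

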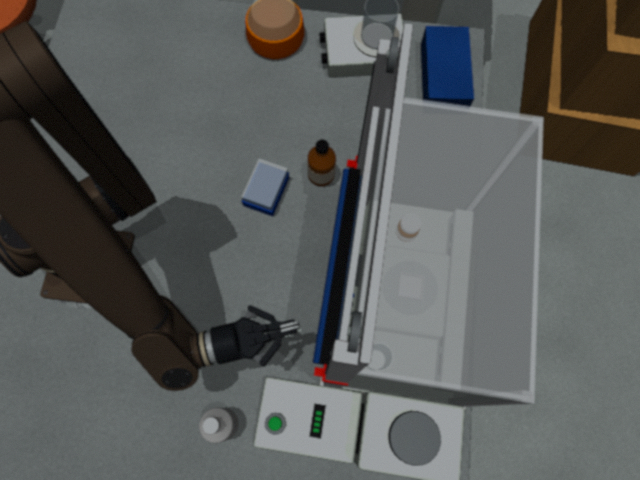

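View pics/wrist11.png

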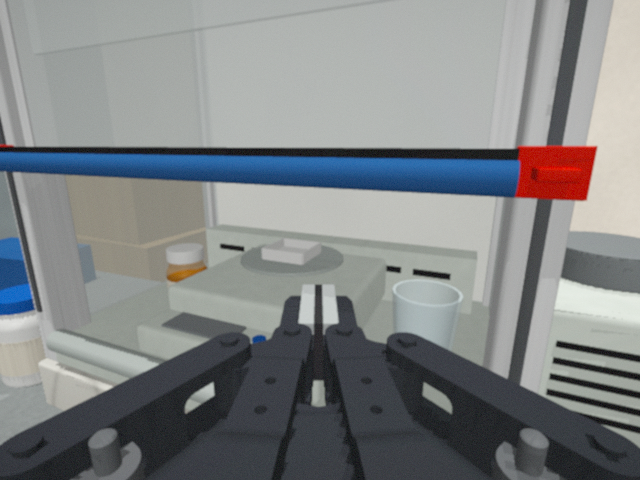

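```bash
python3 - <<'E'
import cv2
a=cv2.imread("pics/wrist11.png");cv2.imwrite("pics/w11c.png",cv2.resize(a[130:220,420:610],None,fx=4,fy=4,interpolation=cv2.INTER_NEAREST))
cv2.imwrite("pics/w11d.png",cv2.resize(a[120:200,0:120],None,fx=5,fy=5,interpolation=cv2.INTER_NEAREST))
E
```

```text
(no output)
```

View pics/w11c.png

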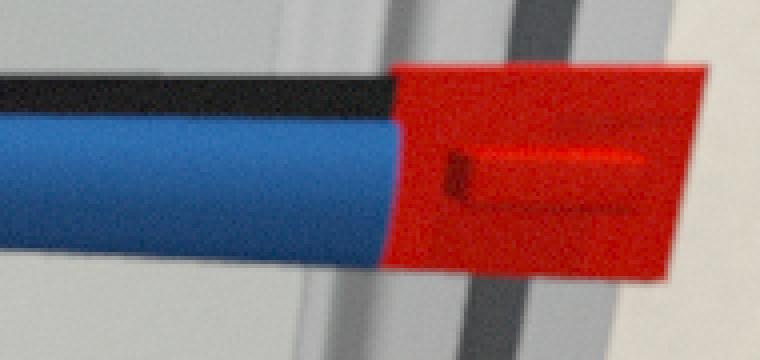

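```bash
python3 - <<'E'
from h import *
a=cv2.imread("pics/scene0.png").astype(int);b=cv2.imread("pics/scene11.png").astype(int)
# per-object template shift
for k,(x,y) in {"white":(215,425),"tip":(265,187),"amber":(321,163),"jar":(409,227),"beaker":(376,357),"spat":(268,341)}.items():
    t=cv2.imread("pics/scene0.png")[y-18:y+18,x-18:x+18];r=cv2.matchTemplate(cv2.imread("pics/scene11.png")[y-30:y+30,x-30:x+30],t,cv2.TM_CCOEFF_NORMED);_,m,_,l=cv2.minMaxLoc(r);print(k,round(m,2),np.array(l)-12)
s=get_state();print(s["contact_force"],np.abs(s["dq"]).max(),s["time"])
print(ticket.sign_off())
E
```

```text
white 1.0 [0 0]
tip 1.0 [0 0]
amber 1.0 [0 0]
jar 0.99 [0 0]
beaker 1.0 [0 0]
spat 0.09 [-12   9]
[ 0.01891599 -0.28505685  0.51346887] 0.02322080929463106 11.375
the job is handed in; nothing more can be done
None
```

I pressed the airflow button, then pushed the sash up with closed fingers under the lip until it was level with the red pointers, and handed the job in at about 11.4 s. There was no verdict on sign-off.

- **Airflow button:** it was pressed down to its stop, with about 19 N upward force at the wrist. I did this before the sash was touched.
- **Fingertip position:** the real fingertips are about 31 to 37 mm behind the reported TCP. My first press stopped short in the air because of this. The pictures and contact forces showed it, and I allowed for it from then on.
- **Sash:** it rose under a push of about 6 N from below. I then lowered the fingers and backed away, and the lip stayed where it was.
- **Lip height:** the outside cameras put the lip about 2 mm above the pointers, and the wrist camera about 2 mm below. They disagree slightly, but both are well inside the 10 mm limit.
- **Loose things:** both bottles in view, the tip box, the sample jar and the beaker matched their starting pixels exactly.
    - **Spatula:** the image comparison failed because it was in the arm's shadow or covered. The fingers never came lower than about 12 cm near it.
    - **Reagent jar:** I did not compare this one. The arm never went near it.
- **At hand-in:** the force reading was about zero and the arm was clear of everything.

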